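# Mount the base former on the jig studs and set the die model on it

### The arm

A 7-joint arm with a two-finger parallel gripper is mounted at the origin on the work surface. World frame = base frame: x ahead of the robot, y to its left, z up, the work surface at z = 0. Lengths are in m, angles in rad, forces in N, time in s.
With the tool pointing down it reaches from about 0.425 to 0.975 m from the base axis. Payload 16.7 kg.
Tool frame: the origin (TCP) lies on the centre line of the jaws, within the pads' length; the fingertips stand 8 mm ahead of it and the grasp point (between the pads) lies 11 mm behind it; z points along the fingers, y is the line along which they close (so a half turn about z gives the same grasp; the last joint's range is limited). The gripper opens to 85 mm and grips with 20 to 120 N. Pads are 22 mm wide; open, the fingers measure 114 mm over their backs; the gripper's body (76 mm by 85 mm) begins 54 mm behind the grasp point. The pads swing forward as they close: fully open they stand 13 mm farther back than shut.
Start: joints at [-1.351, 0.426, 0.074, 1.606, -0.034, 1.111, -0.067], TCP at [0.244, 0.629, 0.213] pointing down, gripper open.
Joint ranges: [-2.85, 2.85], [-0.5, 2.14], [-1.23, 1.37], [0.21, 2.46], [-1.02, 4.16], [0.16, 2.05], [-2.73, 2.73]. Speed limits (rad/s): [1.89, 1.89, 2.39, 2.39, 3.01, 3.01, 3.01].

### API

Orientations are given as a 3x3 rotation matrix whose columns are the frame's x, y, z axes.
In Python, from plant import status, grab_frame, calibration, bot gives the robot as it stands.
- The arm moves only by the tool carry_out, never from a script. Its argument "rows" is a list of rows, each a list of 6 numbers: the shift along the tool's x, y, z in m, then the turn, a rotation vector about the tool's x, y, z in degrees. In form: [[x, y, z, wx, wy, wz], ...]. A call has 1 to 10 rows; each row shifts and turns the commanded pose from where the row before left it, along the tool's axes as they then stand; what a row does not reach is not made up. A row lasts 1/8 s, in which the tool goes at most 62.5 mm and 10.7 degrees, less where a joint would pass 70% of its speed; a pose out of reach is approached as far as the arm can. A call with a gripper value outside its range is refused whole. "jaw" is the finger opening in m, from 0 to 0.0854, set as the call begins (left out, the last holds). The fingers move at their own pace and stop on an object; "newtons" is the grip in N (left out, the last holds). Time passes only in rows, so rows that do not move let the fingers close. It gives the time, the measured TCP pose, the force, the opening and the grip force at its end, in the units of the state.
- status.get_obs(): the state, without advancing time (a new reading comes with each control period).
- grab_frame(name): name is "side" or "top"; returns the picture (420x560x3 uint8, red, green, blue); there is no depth.
- calibration(name): a dict with "fx", "fy", "cx", "cy" (pixels), "k1" (the pictures are not rectified: a ray, as slopes to the right and down, at radius r is drawn at 1 + k1 r^2 times it, then the intrinsics apply), "world_from_camera" (4x4, takes a point from camera to world coordinates). Camera axes: x right, y down, z forward; pixel columns grow to the right and rows downward; lengths in m; the calibration is good to about 2 mm. A picture is of the moment at which its call begins. calibration takes no time and is no camera call.
- bot.finish_job(): hands the job in; it is judged then, once.
The state is a dict: "t": time; "joints": joint angles; "joint_velocities": joint speeds; "joint_torque": joint torques, N m; "position": TCP position; "eef_rot": TCP orientation; "contact_force": force on the tool from outside, world axes, zero at the start; "wrist_torque": the same for the moment, N m; "opening": finger opening in m; "finger_force": force on a finger pad.
Only numpy, scipy, OpenCV 4.12 (cv2) and the standard library are available. Lean on these libraries where they do the work, as an engineer would, in place of code of your own. Each camera call takes 0.05 s, during which the arm holds its last target. There are 200 camera calls.

### The job

Put the green base former on the mounting jig: turn it so that all three of its holes match the three studs, lower it on in your grip until it lies fully home on the jig, and let go. Then set the yellow stone die model on it, teeth up, centred and square between the two ribs (either way round), lowering it all the way down before letting go, never dropping it. Leave everything else on the bench where it is.

Things in the scene. Friction and masses are not known exactly. Their poses are not given: they have to be found in the camera images.
- jig: Fixed mounting jig: grey foot 180 x 110 x 10 mm, on it an aluminium pedestal 150 (x) x 40 (y) mm, top 40 mm above the bench. Three upright steel studs, 10 mm diameter, rise 25 mm from that top (last 9 mm taper to 4 mm): at x = -58, y = +14 and -14 mm, and x = +58, y = 0. Origin: centre of the foot's underside, on the bench; x along the jig towards the single stud, z up.
- jig_seat (a point): Centre of the pedestal's flat top, 40 mm above the jig's origin. With the former fully home, the former's origin is at this point, its axes along the jig's, the single hole (nose end) on the single stud, and the studs stand 5 mm out of the plate.
- former: Loose green plastic base former, 0.2 kg, lying top up: plate 144 (x) x 56 (y) x 20 mm, gripped across the 56 mm at its middle. Through holes of 13 mm: x = -58, y = +14 and -14 mm; x = +58, y = 0. Nose 12 mm long, 30 mm wide at the +x end. Cross ribs on top at x = -38 and +38 mm, 6 mm thick, 8 mm high (gap 70 mm). Origin: centre of the plate's underside; x to the nose, z up.
- former_nose (a point): End of the former's nose, at x = +84 mm, y = 0, z = 10 mm in the former's frame, at the single-hole end.
- model: Loose yellow stone die model, 0.22 kg, standing teeth up: base 64 (x) x 46 (y) x 34 mm high, horseshoe of teeth on top, 43 mm in all; gripped across the 46 mm. Origin: centre of its underside, z up. Its place is on the former's top face, 20 mm above the former's origin, between the ribs, origin over origin, x along the former's x either way round.
- dish: White porcelain mixing dish, 96 mm in diameter, 35 mm high; to be left alone. Origin: centre of the underside.
- spatula: Chrome spatula, 190 mm long, lying along its x; to be left alone. Origin under its middle.
- jar: Amber jar, 64 mm in diameter, 85 mm high; to be left alone. Origin: centre of the underside.
- brush: Brush with a wooden handle, lying along its x; to be left alone.
- cast: White plaster cast like the yellow model (64 x 46 x 43 mm); not the one wanted, to be left alone. Origin: centre of the underside.
- beaker: Blue plastic beaker, 72 mm in diameter, 80 mm high; to be left alone. Origin: centre of the underside.
Mind the look-alikes: they are no part of the job. There is more than one size of the former; the job needs the middle-sized.

How it is judged:
By the outcome, as a careful person would: the job done as asked, in the order asked, and still so for the second after the job is handed in, with the robot touching nothing.
It also fails if it takes over 62 s, if anything falls off the work surface, if the arm or the gripper's body presses on something with over 40 N, if the wrist force passes 120 N, or if a joint passes its speed limit or range.

## Working session

There is one attempt and no reset: what is moved stays moved. The work goes in short steps, Python scripts to look and compute and a tool call to move; the robot and the scene stay as the last step left them, time stands still between calls to the robot, and variables do not carry over. Pictures are saved under pics/ and viewed, at most 10 in all, crops included, and the job is handed in when it is done.

Besides the shell and the picture viewer there is one more tool, called after "Request:" as a command line: name --pt "numbers of a row" for each row, then --argument value for the rest. carry_out: Moves the arm, as the interface text tells. Its arguments: {"type":"object","properties":{"rows":{"type":"array","items":{"type":"array","items":{"type":"number"}}},"jaw":{"type":"number"},"newtons":{"type":"number"}},"required":["rows"]}

```bash
ls; mkdir -p pics; python3 - <<'E'
from plant import status, grab_frame, calibration, bot
import cv2,numpy as np
np.set_printoptions(precision=4,suppress=True)
for n in("top","side"):
    cv2.imwrite(f"pics/{n}0.png",grab_frame(n)[:,:,::-1]); print(calibration(n))
print(status.get_obs())
E
```

```text
pics
{'fx': 412.6923238540301, 'fy': 412.6923238540301, 'cx': 278.6844039579222, 'cy': 207.25330231889308, 'k1': -0.06738257679020652, 'world_from_camera': array([[-0.0122, -0.998 ,  0.0615,  0.4385],
       [-0.9998,  0.011 , -0.0189, -0.0227],
       [ 0.0182, -0.0617, -0.9979,  1.2263],
       [ 0.    ,  0.    ,  0.    ,  1.    ]])}
{'fx': 410.82057997348574, 'fy': 410.82057997348574, 'cx': 277.1680747358415, 'cy': 203.9952062382566, 'k1': 0.010276394120075251, 'world_from_camera': array([[ 0.7356, -0.5133,  0.442 , -0.0224],
       [-0.6774, -0.5631,  0.4734, -0.6004],
       [ 0.0058, -0.6477, -0.7619,  0.9631],
       [ 0.    ,  0.    ,  0.    ,  1.    ]])}
{'t': 0.1, 'joints': array([-1.3505,  0.4267,  0.0738,  1.6066, -0.0341,  1.1108, -0.0671]), 'joint_velocities': array([ 0.0003, -0.0004, -0.0006, -0.0009, -0.0007,  0.0013,  0.0008]), 'joint_torque': array([  0.0084, -95.153 ,   3.7715, -46.4402,   0.0197,   0.0064,
        -0.0001]), 'position': array([0.2438, 0.629 , 0.2123]), 'eef_rot': array([[-0.9324,  0.3615, -0.0004],
       [ 0.3615,  0.9324, -0.0011],
       [-0.0001, -0.0012, -1.    ]]), 'contact_force': array([-0.8419,  0.0193,  0.4975]), 'wrist_torque': array([ 0.0004, -0.0065,  0.0296]), 'finger_force': 0.0, 'opening': 0.08530615847387961}
```

View pics/top0.png

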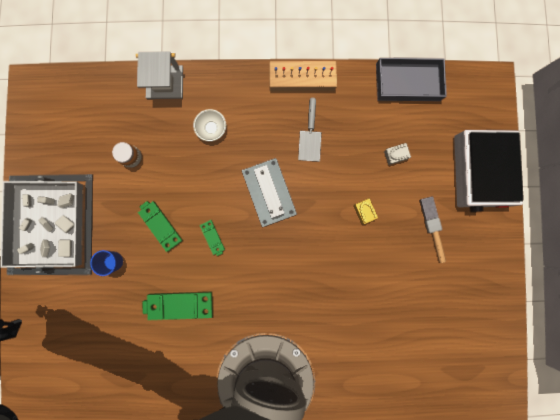

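View pics/side0.png

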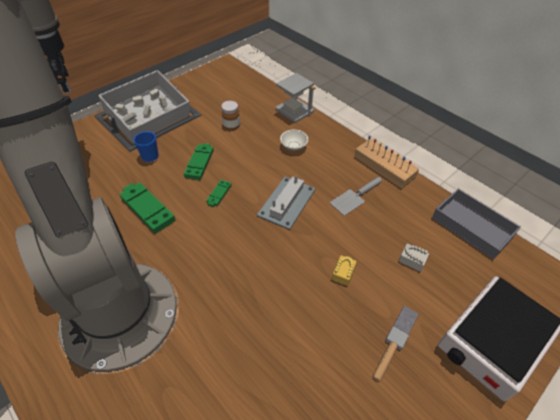

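Top view candidates for the former: large at (180,306), middle at (160,226), small at (212,238). The middle one fits "middle-sized"; I'll check its length. The jig is at (269,192). The yellow model is at (367,211) and the white cast at (398,153).

```bash
cat > h.py <<'E'
from plant import status, grab_frame, calibration, bot
import cv2, numpy as np
from scipy.optimize import least_squares
np.set_printoptions(precision=4,suppress=True)
def cam(n):
    c=calibration(n); K=np.array([[c['fx'],0,c['cx']],[0,c['fy'],c['cy']],[0,0,1]]); return K,np.array([c['k1'],0,0,0.]),c['world_from_camera']
def p2w(n,uv,z):
    K,D,T=cam(n); s=cv2.undistortPoints(np.array(uv,float).reshape(-1,1,2),K,D).reshape(-1,2)
    d=np.c_[s,np.ones(len(s))]@T[:3,:3].T; o=T[:3,3]
    return o+d*((z-o[2])/d[:,2])[:,None]
def w2p(n,P):
    K,D,T=cam(n); W=np.linalg.inv(T)
    return cv2.projectPoints(np.array(P,float).reshape(-1,1,3),cv2.Rodrigues(W[:3,:3])[0],W[:3,3],K,D)[0].reshape(-1,2)
def body(pts,x,y,yaw,z0=0):
    c,s=np.cos(yaw),np.sin(yaw); P=np.array(pts,float); return np.c_[x+c*P[:,0]-s*P[:,1],y+s*P[:,0]+c*P[:,1],P[:,2]+z0]
def mask(im,col):
    h=cv2.cvtColor(im,cv2.COLOR_RGB2HSV)
    lo,hi={'g':((45,90,30),(85,255,255)),'y':((21,130,120),(35,255,255))}[col]
    return cv2.inRange(h,lo,hi)
def blob(im,col,uv):
    n,l,s,c=cv2.connectedComponentsWithStats(mask(im,col)); k=1+np.argmin(np.hypot(*(c[1:]-uv).T)+1e3*(s[1:,4]<60)); return (l==k).astype(np.uint8)*255,s[k],c[k]
def former_parts(sc=1):
    B=lambda x0,x1,y0,y1,z0,z1:[[x,y,z] for x in(x0,x1) for y in(y0,y1) for z in(z0,z1)]
    return [np.array(b)/1e3 for b in(B(-72,72,-28,28,0,20),B(72,84,-15,15,0,20),B(-41,-35,-28,28,20,28),B(35,41,-28,28,20,28))]
HOLES=np.array([[-58,14,20],[-58,-14,20],[58,0,20]])/1e3
def model_parts():
    return [np.array([[x,y,z] for x in(-32,32) for y in(-23,23) for z in(0,34)])/1e3]
def sil(n,parts,p,z0,sc=4,shape=(420,560)):
    m=np.zeros((shape[0]*sc,shape[1]*sc),np.uint8)
    for b in parts:
        uv=(w2p(n,body(b,*p,z0))+.5)*sc; cv2.fillConvexPoly(m,cv2.convexHull(np.round(uv).astype(np.int32)),255)
    return cv2.resize(m,shape[::-1],interpolation=cv2.INTER_AREA)
def fit(ims,parts,col,p0,z0,span=(.01,.01,.15)):
    """silhouette fit over cameras; ims: {name:(image,mask)}"""
    from scipy.optimize import minimize
    def cost(q):
        p=np.array(p0)+np.array(q)*span
        return sum(np.abs(cv2.GaussianBlur(sil(n,parts,p,z0),(5,5),0).astype(float)-cv2.GaussianBlur(m,(5,5),0)).sum() for n,m in ims.items())/255
    r=minimize(cost,[0,0,0],method='Nelder-Mead',options=dict(initial_simplex=[[0,0,0],[1,0,0],[0,1,0],[0,0,1.]],maxfev=160,xatol=.01,fatol=.05))
    return np.array(p0)+r.x*span,r.fun
E
cat > m1.py <<'E'
from h import *
im={n:cv2.imread(f'pics/{n}0.png')[:,:,::-1].copy() for n in('top','side')}
a={'top':(160,226),'side':(199,161)}; y={'top':(367,211),'side':(345,270)}
for nm,uvs in(('mid',(160,226)),('small',(212,238)),('large',(180,306))):
    b,s,c=blob(im['top'],'g',uvs); pts=p2w('top',np.argwhere(b)[:,::-1],.02)[:,:2]; print(nm,cv2.minAreaRect(pts.astype(np.float32)*1000))
b,s,c=blob(im['top'],'g',a['top']); print('ctr',p2w('top',c,.015),'nose',p2w('top',[[148,205]],.02))
q=p2w('top',[[148,205],[172,247]],.02); d=q[0]-q[1]; yaw=np.arctan2(d[1],d[0]); c0=p2w('top',c,.012)[0]
print('former',fit({n:blob(im[n],'g',a[n])[0] for n in a},former_parts(),'g',[c0[0],c0[1],yaw],0),
 *[fit({n:blob(im[n],'g',a[n])[0]},former_parts(),'g',[c0[0],c0[1],yaw],0) for n in a])
b,s,c=blob(im['top'],'y',y['top']); print(s); c0=p2w('top',c,.02)[0]
r=cv2.minAreaRect(p2w('top',np.argwhere(b)[:,::-1],.034)[:,:2].astype(np.float32)*1000); print(r)
for e in(0,np.pi/2):
  print('model',fit({n:blob(im[n],'y',y[n])[0] for n in y},model_parts(),'y',[c0[0],c0[1],np.radians(r[2])+e],0))
t=lambda n,x,y,w,h,k:cv2.resize(im[n][y:y+h,x:x+w],None,fx=k,fy=k,interpolation=cv2.INTER_CUBIC)
A=np.hstack([t('top',130,190,100,75,4),t('top',235,150,75,75,4)[:,:300]]);B=np.hstack([t('side',180,135,100,75,4),t('side',250,160,75,75,4)])
cv2.imwrite('pics/c1.png',np.vstack([A,B])[:,:,::-1])
E
python3 m1.py
```

```text
mid ((465.84112548828125, 306.5067138671875), (155.23304748535156, 57.003684997558594), 36.03653335571289)
small ((424.7034606933594, 148.6620330810547), (102.19634246826172, 37.39747619628906), 24.520889282226562)
large ((230.12051391601562, 252.43963623046875), (73.41695404052734, 199.50418090820312), 1.3809921741485596)
ctr [[0.4643 0.3066 0.015 ]] nose [[0.5237 0.3377 0.02  ]]
former (array([0.4628, 0.3059, 0.6528]), np.float64(192.64705882352942)) (array([0.4621, 0.3058, 0.6501]), np.float64(108.7764705882353)) (array([0.4648, 0.3078, 0.6717]), np.float64(71.48627450980392))
[356 199  22  24 319]
((498.8323669433594, -300.85693359375), (62.388553619384766, 44.94432067871094), 25.43299674987793)
model (array([ 0.5007, -0.3011,  0.4478]), np.float64(229.31372549019608))
model (array([ 0.5039, -0.2949,  2.1121]), np.float64(412.96862745098036))
```

View pics/c1.png

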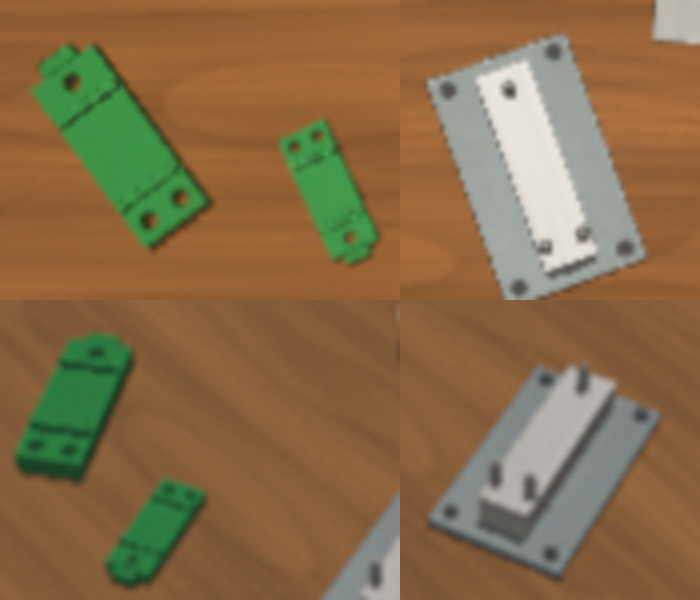

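```bash
cat >> h.py <<'E'
def jig_parts():
    B=lambda x,y,z0,z1:[[i*x/2,j*y/2,z] for i in(-1,1) for j in(-1,1) for z in(z0,z1)]
    return [np.array(b)/1e3 for b in(B(180,110,0,10),B(150,40,10,40))]
def jmask(im,uv):
    h=cv2.cvtColor(im,cv2.COLOR_RGB2HSV); m=cv2.inRange(h,(0,0,60),(180,70,255)); m=cv2.morphologyEx(m,cv2.MORPH_CLOSE,np.ones((5,5)))
    n,l=cv2.connectedComponents(m); b=(l==l[uv[1],uv[0]]).astype(np.uint8)*255
    cs=cv2.findContours(b,cv2.RETR_EXTERNAL,cv2.CHAIN_APPROX_NONE)[0]; return cv2.drawContours(b,cs,-1,255,-1)
STUDS=np.array([[-58,14,65],[-58,-14,65],[58,0,65]])/1e3
E
python3 - <<'E'
from h import *
im={n:cv2.imread(f'pics/{n}0.png')[:,:,::-1].copy() for n in('top','side')}
M={'top':jmask(im['top'],(255,185)),'side':jmask(im['side'],(270,205))}
print([cv2.boundingRect(m) for m in M.values()])
c0=p2w('top',[(269,192)],.02)[0]; p0=[c0[0],c0[1],.35]
for s in(M,{'top':M['top']},{'side':M['side']}):
    p,f=fit(s,jig_parts(),'',p0,0); print(p,f)
p,f=fit(M,jig_parts(),'',p0,0)
for n,x,y in(('top',235,150),('side',250,160)): print((w2p(n,body(STUDS,*p))-(x,y)+.5)*4)
print(status.get_obs()['t'])
E
```

```text
[(242, 159, 55, 68), (257, 177, 58, 53)]
[ 0.5611 -0.0159  0.3472] 98.0156862745098
[ 0.56   -0.0166  0.3358] 37.1764705882353
[ 0.5626 -0.0151  0.3479] 33.17254901960784
[[145.1896 243.1515]
 [182.3873 229.2424]
 [106.3252  83.1953]]
[[ 95.2347 160.2544]
 [129.6837 173.949 ]
 [182.5159  65.0231]]
0.1
```

Request:
carry_out --pt "-0.0321 -0.0222 0 0 0 0" --pt "-0.0321 -0.0222 0 0 0 0" --pt "-0.0321 -0.0222 0 0 0 0" --pt "-0.0321 -0.0222 0 0 0 0" --pt "-0.0321 -0.0222 0 0 0 0" --pt "-0.0321 -0.0222 0 0 0 0" --pt "-0.0321 -0.0222 0 0 0 0" --pt "-0.0321 -0.0222 0 0 0 0" --pt "-0.0321 -0.0222 0 0 0 0" --pt "-0.0321 -0.0222 0 0 0 0" --jaw 0.0854

```text
t: 1.35
position: [0.4635, 0.305, 0.2127]
eef_rot: [[-0.932, 0.361, -0.0], [0.361, 0.932, -0.0], [0.0, -0.0, -1.0]]
contact_force: [1.2, 0.8, 0.1]
opening: 0.0854
finger_force: 0.0
```

Request:
carry_out --pt "0 0 0 0 0 10" --pt "0 0 0 0 0 10" --pt "0 0 0 0 0 10" --pt "0 0 0 0 0 10" --pt "0 0 0 0 0 10" --pt "0 0 0 0 0 10" --pt "0 0 0 0 0 10" --pt "0 0 0 0 0 10" --pt "0 0 0 0 0 10" --pt "0 0 0 0 0 10"

```text
t: 2.6
position: [0.4628, 0.3062, 0.2127]
eef_rot: [[0.523, 0.852, -0.0], [0.852, -0.523, -0.0], [-0.0, -0.0, -1.0]]
contact_force: [0.3, 0.0, -0.0]
opening: 0.0854
finger_force: 0.0
```

Request:
carry_out --pt "0 0 0.03 0 0 10" --pt "0 0 0.03 0 0 11.5" --pt "0 0 0.03 0 0 0" --pt "0 0 0.01 0 0 0" --pt "0 0 0 0 0 0"

```text
t: 3.22
position: [0.463, 0.3061, 0.1128]
eef_rot: [[0.787, 0.617, -0.001], [0.617, -0.787, -0.001], [-0.001, 0.0, -1.0]]
contact_force: [0.1, -0.2, 0.3]
opening: 0.0854
finger_force: 0.0
```

```bash
cat >> h.py <<'E'
def go(x,y,z,yaw):
    """tool-frame shift and turn from the present pose to a tool-down target with tool x along yaw"""
    from scipy.spatial.transform import Rotation as Ro
    o=status.get_obs(); R=o['eef_rot']; c,s=np.cos(yaw),np.sin(yaw)
    G=np.array([[c,s,0],[s,-c,0],[0,0,-1]]); 
    print('t',o['t'],'pos',o['position'],'head',np.degrees(np.arctan2(R[1,0],R[0,0])),'F',o['contact_force'],'open',o['opening'],o['finger_force'],'j7',o['joints'][6])
    print('shift',R.T@(np.array([x,y,z])-o['position']),'turn',Ro.from_matrix(R.T@G).as_rotvec(degrees=True))
E
python3 -c "
from h import *
go(.4628,.3059,.011,.65)"
```

```text
t 3.225 pos [0.463  0.3061 0.1128] head 38.073338476325084 F [ 0.1341 -0.2041  0.2581] open 0.08542091436744566 0.0 j7 -1.3657841843924527
shift [-0.0002  0.      0.1018] turn [0.014  0.0513 0.8311]
```

Request:
carry_out --pt "0 0 0.03 0 0 0.8" --pt "0 0 0.03 0 0 0" --pt "0 0 0.02 0 0 0" --pt "0 0 0.012 0 0 0" --pt "0 0 0.009 0 0 0" --pt "0 0 0 0 0 0"

```text
t: 3.98
position: [0.4631, 0.3064, 0.012]
eef_rot: [[0.796, 0.605, -0.0], [0.605, -0.796, 0.0], [0.0, -0.0, -1.0]]
contact_force: [0.1, -0.4, -0.4]
opening: 0.0853
finger_force: 0.0
```

Request:
carry_out --pt "0 0 0 0 0 0" --pt "0 0 0 0 0 0" --pt "0 0 0 0 0 0" --pt "0 0 0 0 0 0" --pt "0 0 0 0 0 0" --pt "0 0 0 0 0 0" --pt "0 0 0 0 0 0" --pt "0 0 0 0 0 0" --jaw 0.04 --newtons 60

```text
t: 4.97
position: [0.463, 0.3063, 0.0119]
eef_rot: [[0.796, 0.605, -0.0], [0.605, -0.796, -0.0], [-0.0, -0.0, -1.0]]
contact_force: [0.3, -1.1, 0.5]
opening: 0.0405
finger_force: 0.0
```

```bash
python3 - <<'E'
from h import *
t=grab_frame('top')[170:280,110:250]; s=grab_frame('side')[90:230,130:280]
cv2.imwrite('pics/g1.png',np.hstack([cv2.resize(t,(500,393)),cv2.resize(s,(300,280)).__class__ and cv2.copyMakeBorder(cv2.resize(s,(300,280)),0,113,0,0,0)])[:,:,::-1])
E
```

```text
(no output)
```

View pics/g1.png

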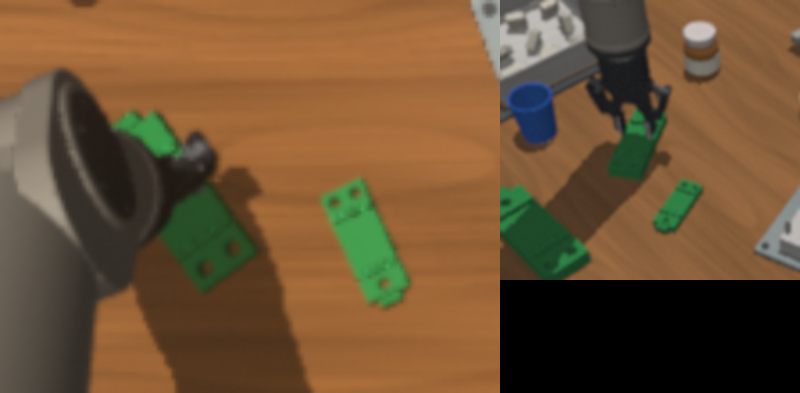

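```bash
python3 - <<'E'
from h import *
o=status.get_obs(); R=o['eef_rot'];print(o['t'],o['opening'],o['position'])
for z in(.004,.012,.02,.028):
  print(z,[((w2p('side',[o['position']*[1,1,0]+[0,0,z]+sg*R[:,1]*.02])[0]-(130,90))*2+(500,0)).round() for sg in(-1,1)])
im=grab_frame('side')[125:200,165:240]
cv2.imwrite('pics/g2.png',cv2.resize(im,(600,600),interpolation=cv2.INTER_CUBIC)[:,:,::-1])
print([((w2p('side',[o['position']*[1,1,0]+[0,0,.02]+sg*R[:,1]*.02])[0]-(165,125))*8).round() for sg in(-1,1)])
E
```

```text
5.075 0.04023780273808644 [0.463  0.3063 0.0119]
0.004 [array([626., 144.]), array([649., 147.])]
0.012 [array([625., 140.]), array([648., 143.])]
0.02 [array([624., 137.]), array([648., 140.])]
0.028 [array([624., 133.]), array([647., 136.])]
[array([217., 267.]), array([310., 279.])]
```

View pics/g2.png

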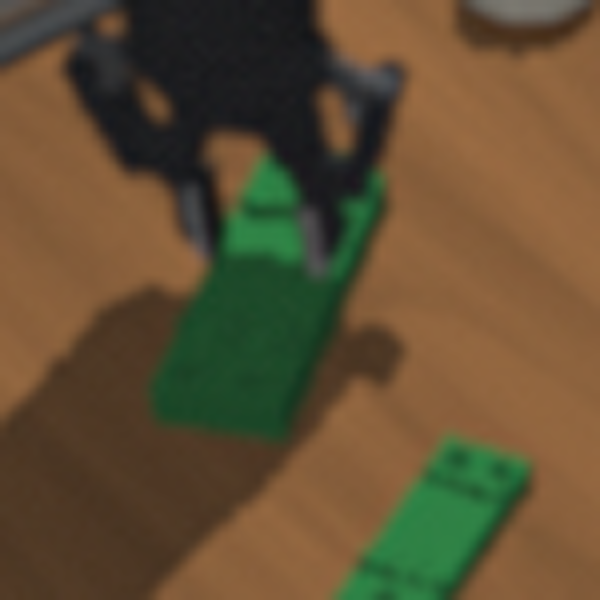

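The close-up shows the fingertips at (208,258) and (318,275), standing on the plate's top level (about 22 mm), so the fingers passed over the former. I'll reopen to a narrower gap and go lower, watching the force.

Request:
carry_out --pt "0 0 -0.015 0 0 0" --pt "0 0 0 0 0 0" --pt "0 0 0 0 0 0" --pt "0 0 0 0 0 0" --pt "0 0 0 0 0 0" --jaw 0.069

```text
t: 5.75
position: [0.4629, 0.3062, 0.0267]
eef_rot: [[0.796, 0.606, -0.0], [0.606, -0.796, -0.0], [-0.0, 0.0, -1.0]]
contact_force: [-0.1, -0.1, 0.5]
opening: 0.069
finger_force: 0.0
```

Request:
carry_out --pt "0 0 0.008 0 0 0" --pt "0 0 0.005 0 0 0" --pt "0 0 0.003 0 0 0" --pt "0 0 0 0 0 0"

```text
t: 6.25
position: [0.4629, 0.3061, 0.0106]
eef_rot: [[0.796, 0.605, -0.0], [0.605, -0.796, -0.0], [-0.001, 0.0, -1.0]]
contact_force: [0.6, 0.3, 0.3]
opening: 0.069
finger_force: 0.0
```

Request:
carry_out --pt "0 0 0.002 0 0 0" --pt "0 0 0.002 0 0 0" --pt "0 0 0 0 0 0"

```text
t: 6.62
position: [0.4629, 0.3063, 0.0068]
eef_rot: [[0.796, 0.606, -0.0], [0.606, -0.796, -0.0], [-0.0, -0.0, -1.0]]
contact_force: [-0.2, -0.2, 0.2]
opening: 0.069
finger_force: 0.0
```

Request:
carry_out --pt "0 0 0.002 0 0 0" --pt "0 0 0.002 0 0 0" --pt "0 0 0 0 0 0"

```text
t: 7.0
position: [0.4629, 0.3062, 0.0027]
eef_rot: [[0.796, 0.605, -0.0], [0.605, -0.796, -0.0], [-0.0, 0.0, -1.0]]
contact_force: [0.2, -0.7, 0.1]
opening: 0.069
finger_force: 0.0
```

Request:
carry_out --pt "0 0 0.002 0 0 0" --pt "0 0 0.002 0 0 0" --pt "0 0 0 0 0 0"

```text
t: 7.38
position: [0.4629, 0.3062, -0.0013]
eef_rot: [[0.796, 0.605, -0.0], [0.605, -0.796, -0.0], [-0.0, 0.0, -1.0]]
contact_force: [-0.8, -0.2, -0.0]
opening: 0.0693
finger_force: 0.0
```

Request:
carry_out --pt "0 0 0.002 0 0 0" --pt "0 0 0.002 0 0 0" --pt "0 0 0 0 0 0"

```text
t: 7.75
position: [0.4629, 0.3062, -0.0053]
eef_rot: [[0.796, 0.606, -0.0], [0.606, -0.796, -0.0], [-0.0, 0.0, -1.0]]
contact_force: [0.8, -0.7, 0.4]
opening: 0.0693
finger_force: 0.0
```

```bash
python3 - <<'E'
from h import *
go(.463,.306,.01,.65)
im=grab_frame('side')[125:200,165:240]
cv2.imwrite('pics/g3.png',cv2.resize(im,(600,600),interpolation=cv2.INTER_CUBIC)[:,:,::-1])
E
```

```text
t 7.75 pos [ 0.4629  0.3062 -0.0053] head 37.265285576863924 F [ 0.8142 -0.6874  0.4163] open 0.06931610919405612 0.0 j7 -1.2683235469169825
shift [-0.0001  0.0002 -0.0153] turn [0.003 0.016 0.023]
```

View pics/g3.png

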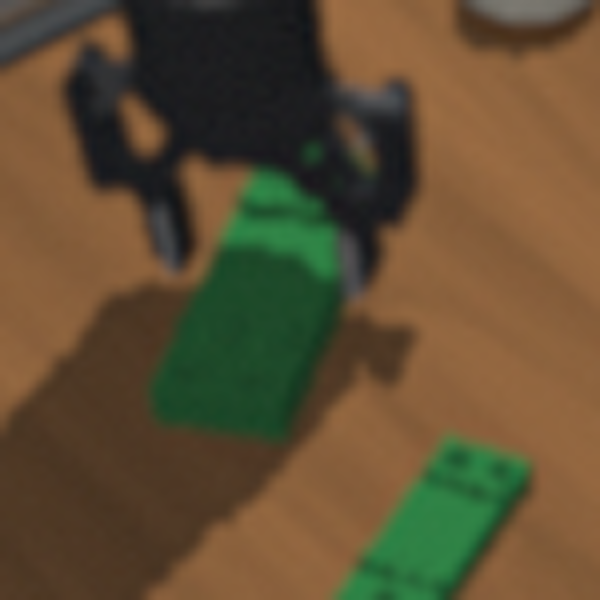

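Now the tips at (172,268) and (352,295) straddle the former, but at roughly 12–16 mm height. I'll go lower until contact or enough depth.

Request:
carry_out --pt "0 0 0.002 0 0 0" --pt "0 0 0.002 0 0 0" --pt "0 0 0 0 0 0"

```text
t: 8.18
position: [0.4629, 0.3062, -0.0093]
eef_rot: [[0.796, 0.606, -0.0], [0.606, -0.796, -0.0], [-0.0, 0.0, -1.0]]
contact_force: [-1.0, 0.4, 0.2]
opening: 0.069
finger_force: 0.0
```

Request:
carry_out --pt "0 0 0.0015 0 0 0" --pt "0 0 0.0015 0 0 0" --pt "0 0 0 0 0 0"

```text
t: 8.55
position: [0.4629, 0.3063, -0.0122]
eef_rot: [[0.796, 0.605, -0.0], [0.605, -0.796, -0.0], [-0.0, 0.0, -1.0]]
contact_force: [0.6, 0.1, 0.3]
opening: 0.0691
finger_force: 0.0
```

Request:
carry_out --pt "0 0 0 0 0 0" --pt "0 0 0 0 0 0" --pt "0 0 0 0 0 0" --pt "0 0 0 0 0 0" --pt "0 0 0 0 0 0" --jaw 0.045 --newtons 60

```text
t: 9.18
position: [0.463, 0.3063, -0.0117]
eef_rot: [[0.796, 0.605, -0.0], [0.605, -0.796, 0.0], [0.0, -0.0, -1.0]]
contact_force: [-1.9, -1.6, 8.0]
opening: 0.0544
finger_force: 62.3
```

Request:
carry_out --pt "0 0 -0.005 0 0 0" --pt "0 0 -0.025 0 0 0" --pt "0 0 -0.04 0 0 0" --pt "0 0 -0.045 0 0 0" --pt "0 0 0 0 0 0"

```text
t: 9.8
position: [0.4644, 0.3074, 0.1059]
eef_rot: [[0.796, 0.605, 0.003], [0.605, -0.796, 0.004], [0.005, -0.001, -1.0]]
contact_force: [0.0, -0.4, -2.4]
opening: 0.0542
finger_force: 64.4
```

Request:
carry_out --pt "-0.0117 0.0316 0 0 0 0" --pt "-0.0117 0.0316 0 0 0 0" --pt "-0.0117 0.0316 0 0 0 0" --pt "-0.0117 0.0316 0 0 0 0" --pt "-0.0117 0.0316 0 0 0 0" --pt "-0.0117 0.0316 0 0 0 0" --pt "-0.0117 0.0316 0 0 0 0" --pt "-0.0117 0.0316 0 0 0 0" --pt "-0.0117 0.0316 0 0 0 0" --pt "-0.0117 0.0314 0 0 0 0"

```text
t: 11.05
position: [0.5608, -0.0169, 0.102]
eef_rot: [[0.796, 0.606, -0.001], [0.606, -0.796, -0.0], [-0.001, -0.001, -1.0]]
contact_force: [0.2, 1.2, -2.5]
opening: 0.0543
finger_force: 64.3
```

Request:
carry_out --pt "0 0 0 0 0 8.7" --pt "0 0 0 0 0 8.7" --pt "0 0 0 0 0 0" --pt "0 0 0 0 0 0"

```text
t: 11.55
position: [0.5608, -0.0157, 0.1025]
eef_rot: [[0.939, 0.344, -0.001], [0.344, -0.939, -0.0], [-0.001, -0.0, -1.0]]
contact_force: [-0.4, -0.1, -1.8]
opening: 0.0539
finger_force: 64.3
```

```bash
python3 - <<'E'
from h import *
go(.5611,-.0159,.1,.3472)
im={n:grab_frame(n) for n in('top','side')}
for n in im: cv2.imwrite(f'pics/{n}1.png',im[n][:,:,::-1])
t=cv2.resize(im['top'][145:245,215:315],(400,400),interpolation=cv2.INTER_CUBIC); s=cv2.resize(im['side'][130:230,230:330],(400,400),interpolation=cv2.INTER_CUBIC)
cv2.imwrite('pics/j1.png',np.hstack([t,s])[:,:,::-1])
E
```

```text
t 11.55 pos [ 0.5608 -0.0157  0.1025] head 20.091494090592768 F [-0.3955 -0.0582 -1.8352] open 0.05390066218890939 64.33802247047424 j7 -0.9697330948236742
shift [0.0002 0.0003 0.0025] turn [-0.0023  0.0452  0.1984]
```

View pics/j1.png

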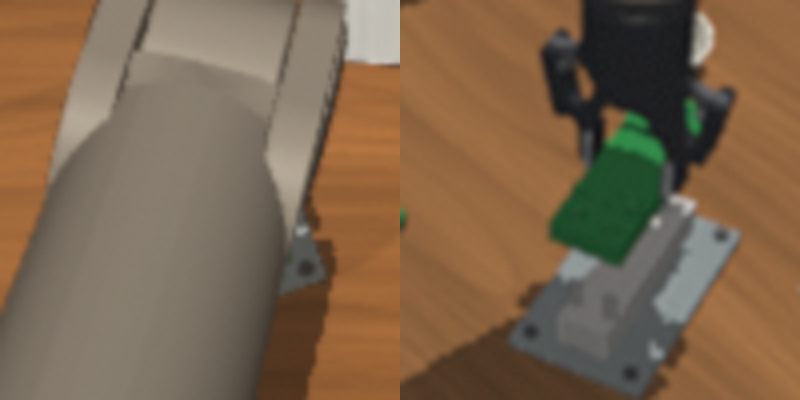

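```bash
cat > fit1.py <<'E'
from h import *
from scipy.optimize import minimize
def fitv(im,n,parts,p0,z0,col='g',uv=None,span=(.008,.008,.08),fixyaw=False,fixz=True):
    h=cv2.cvtColor(im,cv2.COLOR_RGB2HSV); m=cv2.inRange(h,(40,90,15),(88,255,255)) if col=='g' else mask(im,'y')
    s0=cv2.dilate(sil(n,parts,p0,z0),np.ones((15,15)))>0
    dark=cv2.dilate(cv2.inRange(h,(0,0,0),(180,110,75)),np.ones((3,3)))>0
    dark&=m==0
    v=s0&~dark; mb=np.where(v,m,0).astype(float)
    def cost(q):
        p=list(np.array(p0)+np.array(q[:3])*span); 
        if fixyaw: p[2]=p0[2]
        zz=z0+(0 if fixz else q[3]*.006)
        return np.abs(sil(n,parts,p,zz).astype(float)-m)[v].sum()/255
    k=3 if fixz else 4
    r=minimize(cost,np.zeros(k),method='Nelder-Mead',options=dict(initial_simplex=np.vstack([np.zeros(k),np.eye(k)]),maxfev=300,xatol=.01,fatol=.02))
    return np.array(p0)+r.x[:3]*span,(z0+r.x[3]*.006 if k==4 else z0),r.fun,v.sum(),cost(np.zeros(k))
E
python3 - <<'E'
from fit1 import *
im=cv2.imread('pics/side1.png')[:,:,::-1].copy(); im0=cv2.imread('pics/side0.png')[:,:,::-1].copy()
print('ref',fitv(im0,'side',former_parts(),[.4628,.3059,.653],0))
z=.1025+.0117
for fy in(0,1): print(fitv(im,'side',former_parts(),[.5608,-.0157,.3507],z,fixyaw=fy))
print(fitv(im,'side',former_parts(),[.5608,-.0157,.3507],z,fixyaw=1,fixz=False))
E
```

```text
ref (array([0.4616, 0.3038, 0.6396]), 0, np.float64(23.03529411764706), np.int64(1848), np.float64(29.32549019607843))
(array([ 0.5656, -0.016 ,  0.3458]), 0.1142, np.float64(26.83137254901961), np.int64(1690), np.float64(56.63137254901961))
(array([ 0.5653, -0.0154,  0.3173]), 0.1142, np.float64(28.188235294117646), np.int64(1690), np.float64(56.63137254901961))
(array([ 0.565 , -0.0169,  0.3674]), np.float64(0.11534453491438408), np.float64(28.211764705882352), np.int64(1690), np.float64(56.63137254901961))
```

```bash
python3 - <<'E'
from fit1 import *
from scipy.spatial import ConvexHull
im=cv2.imread('pics/side1.png')[:,:,::-1].copy(); im0=cv2.imread('pics/side0.png')[:,:,::-1].copy()
def run(im,p,z,frac=.35,vis=None):
    # edge-based: maximise saturation-of-green gradient; score = mean G-excess inside minus outside of a band at tail half
    f=im.astype(float); g=(f[...,1]-f[...,0])/(f.sum(2)+15); g=cv2.resize(g,None,fx=4,fy=4,interpolation=cv2.INTER_CUBIC)
    part=[np.array([[x,y,zz] for x in(-72,-10) for y in(-28,28) for zz in(0,20)])/1e3]
    def sl(q):
        m=np.zeros(g.shape,np.uint8)
        for b in part: cv2.fillConvexPoly(m,cv2.convexHull(np.round((w2p('side',body(b,*q,z))+.5)*4*16).astype(np.int32)),255,shift=4)
        return m
    fw=w2p('side',body([[-.015,-.1,0],[-.015,.1,0],[-.13,.1,0],[-.13,-.1,0]],*p,z))*4
    roi=cv2.fillConvexPoly(np.zeros(g.shape,np.uint8),fw.astype(np.int32),255)>0
    best=min(((np.abs((sl((p[0]+a*np.cos(p[2])-b*np.sin(p[2]),p[1]+a*np.sin(p[2])+b*np.cos(p[2]),p[2]+w))>0)*.25-np.clip(g,0,.25))[roi].sum(),a,b,w) for a in np.arange(-.008,.0081,.001) for b in np.arange(-.005,.0051,.001) for w in(-.03,0,.03)))
    return best
print('at grasp',run(im0,(.463,.3063,.6503),0))
print('in hand',run(im,(.5608,-.0157,.3507),.1142))
E
```

```text
at grasp (np.float64(420.9726527136159), np.float64(0.005000000000000001), np.float64(0.002), 0.03)
in hand (np.float64(270.72059748023463), np.float64(0.005000000000000001), np.float64(0.001), 0.03)
```

Request:
carry_out --pt "-0.001 0.0003 0.02 0 0 0.2" --pt "0 0 0.02 0 0 0" --pt "0 0 0.006 0 0 0" --pt "0 0 0 0 0 0" --pt "0 0 0 0 0 0"

```text
t: 12.28
position: [0.5607, -0.0166, 0.0574]
eef_rot: [[0.942, 0.337, 0.001], [0.337, -0.942, 0.0], [0.001, 0.0, -1.0]]
contact_force: [0.1, -0.1, -1.5]
opening: 0.0541
finger_force: 64.3
```

Request:
carry_out --pt "0 0 0.002 0 0 0" --pt "0 0 0.002 0 0 0" --pt "0 0 0 0 0 0"

```text
t: 12.65
position: [0.5602, -0.0164, 0.0528]
eef_rot: [[0.942, 0.337, -0.0], [0.337, -0.942, -0.0], [-0.0, -0.0, -1.0]]
contact_force: [-0.4, 0.4, -2.8]
opening: 0.0541
finger_force: 64.3
```

Request:
carry_out --pt "0 0 0.002 0 0 0" --pt "0 0 0.002 0 0 0" --pt "0 0 0 0 0 0"

```text
t: 13.02
position: [0.5601, -0.0165, 0.0487]
eef_rot: [[0.942, 0.336, -0.0], [0.336, -0.942, -0.0], [-0.0, -0.0, -1.0]]
contact_force: [1.1, -0.7, -2.9]
opening: 0.0543
finger_force: 64.3
```

Request:
carry_out --pt "0 0 0.0015 0 0 0" --pt "0 0 0.0015 0 0 0" --pt "0 0 0 0 0 0"

```text
t: 13.4
position: [0.5602, -0.0165, 0.0458]
eef_rot: [[0.942, 0.337, -0.0], [0.337, -0.942, -0.0], [-0.0, -0.0, -1.0]]
contact_force: [0.3, 0.0, -1.4]
opening: 0.0539
finger_force: 64.3
```

Request:
carry_out --pt "0 0 0.0015 0 0 0" --pt "0 0 0 0 0 0"

```text
t: 13.65
position: [0.5602, -0.0165, 0.0443]
eef_rot: [[0.942, 0.337, -0.0], [0.337, -0.942, -0.0], [-0.0, -0.0, -1.0]]
contact_force: [0.4, 0.1, -1.7]
opening: 0.0541
finger_force: 64.3
```

```bash
python3 -c "
from h import *
o=status.get_obs();print(o['eef_rot'].T@o['contact_force'],o['wrist_torque'],o['position'])"
```

```text
[0.4637 0.0097 1.7344] [ 0.0126 -0.0052  0.0455] [ 0.5602 -0.0165  0.0443]
```

Request:
carry_out --pt "0 0 0.0015 0 0 0" --pt "0 0 0.0015 0 0 0" --pt "0 0 0 0 0 0"

```text
t: 14.02
position: [0.5603, -0.0165, 0.0413]
eef_rot: [[0.942, 0.337, -0.0], [0.337, -0.942, -0.0], [-0.0, 0.0, -1.0]]
contact_force: [0.4, 1.1, -3.6]
opening: 0.0541
finger_force: 64.3
```

Request:
carry_out --pt "0 0 0.002 0 0 0" --pt "0 0 0.002 0 0 0" --pt "0 0 0 0 0 0"

```text
t: 14.4
position: [0.5603, -0.0164, 0.0373]
eef_rot: [[0.942, 0.337, -0.0], [0.337, -0.942, -0.0], [-0.0, -0.0, -1.0]]
contact_force: [-0.5, 1.1, -1.3]
opening: 0.0543
finger_force: 64.3
```

Request:
carry_out --pt "0 0 0.002 0 0 0" --pt "0 0 0.002 0 0 0" --pt "0 0 0 0 0 0"

```text
t: 14.78
position: [0.5603, -0.0164, 0.0333]
eef_rot: [[0.942, 0.337, -0.0], [0.337, -0.942, -0.0], [-0.0, -0.0, -1.0]]
contact_force: [0.9, 1.2, -2.8]
opening: 0.0541
finger_force: 64.4
```

Request:
carry_out --pt "0 0 0.002 0 0 0" --pt "0 0 0.0015 0 0 0" --pt "0 0 0 0 0 0"

```text
t: 15.15
position: [0.5603, -0.0165, 0.0298]
eef_rot: [[0.942, 0.337, -0.0], [0.337, -0.942, -0.0], [-0.0, 0.0, -1.0]]
contact_force: [1.1, 1.9, -1.2]
opening: 0.0543
finger_force: 64.4
```

Request:
carry_out --pt "0 0 0.001 0 0 0" --pt "0 0 0.0005 0 0 0" --pt "0 0 0 0 0 0"

```text
t: 15.52
position: [0.5603, -0.0165, 0.0284]
eef_rot: [[0.942, 0.337, 0.0], [0.337, -0.942, -0.0], [0.0, 0.0, -1.0]]
contact_force: [1.0, 2.0, -1.6]
opening: 0.0543
finger_force: 64.3
```

Request:
carry_out --pt "0 0 0.0005 0 0 0" --pt "0 0 0.0005 0 0 0" --pt "0 0 0 0 0 0"

```text
t: 15.9
position: [0.5604, -0.0164, 0.0283]
eef_rot: [[0.942, 0.336, 0.0], [0.336, -0.942, 0.001], [0.0, -0.001, -1.0]]
contact_force: [-6.0, 1.6, 19.1]
opening: 0.0547
finger_force: 66.7
```

Contact (19 N) is at exactly the seat height, so the former is home. I'll release it, lift and look.

Request:
carry_out --pt "0 0 -0.0005 0 0 0" --pt "0 0 0 0 0 0" --pt "0 0 0 0 0 0" --pt "0 0 0 0 0 0" --pt "0 0 0 0 0 0" --jaw 0.075

```text
t: 16.52
position: [0.5602, -0.0165, 0.0279]
eef_rot: [[0.942, 0.336, -0.0], [0.336, -0.942, -0.0], [-0.0, 0.0, -1.0]]
contact_force: [-0.1, 0.4, 0.5]
opening: 0.0755
finger_force: 0.0
```

Request:
carry_out --pt "0 0 -0.01 0 0 0" --pt "0 0 -0.03 0 0 0" --pt "0 0 -0.04 0 0 0" --pt "0 0 -0.03 0 0 0" --pt "0 0 0 0 0 0"

```text
t: 17.15
position: [0.5616, -0.0165, 0.1405]
eef_rot: [[0.942, 0.337, 0.004], [0.337, -0.942, 0.001], [0.004, 0.0, -1.0]]
contact_force: [0.2, 0.1, -0.3]
opening: 0.0748
finger_force: 0.0
```

```bash
python3 -c "
from h import *
go(.5005,-.3009,.08,.4478)"
```

```text
t 17.15 pos [ 0.5616 -0.0165  0.1405] head 19.663979121526026 F [ 0.163   0.0634 -0.3403] open 0.0748183456763938 0.0 j7 -1.009914176966915
shift [-0.1535  0.2473  0.06  ] turn [ 0.0276 -0.2317 -5.9931]
```

Request:
carry_out --pt "-0.0192 0.0309 0 0 0 0" --pt "-0.0192 0.0309 0 0 0 0" --pt "-0.0192 0.0309 0 0 0 0" --pt "-0.0192 0.0309 0 0 0 0" --pt "-0.0192 0.0309 0 0 0 0" --pt "-0.0192 0.0309 0 0 0 0" --pt "-0.0192 0.0309 0 0 0 0" --pt "-0.0191 0.031 0 0 0 0" --pt "0 0 0.03 0 0 -6" --pt "0 0 0.03 0 0 0"

```text
t: 18.4
position: [0.4986, -0.3014, 0.077]
eef_rot: [[0.901, 0.434, 0.0], [0.434, -0.901, 0.0], [0.0, -0.0, -1.0]]
contact_force: [0.4, -0.2, 0.0]
opening: 0.0754
finger_force: 0.0
```

```bash
python3 - <<'E'
from h import *
go(.5005,-.3009,.00,.4478)
im={n:grab_frame(n) for n in('top','side')}
for n in im: cv2.imwrite(f'pics/{n}2.png',im[n][:,:,::-1])
r=lambda a:cv2.resize(a,(400,300),interpolation=cv2.INTER_CUBIC)
t=im['top']; s=im['side']
cv2.imwrite('pics/k1.png',np.vstack([np.hstack([r(t[155:230,220:320]),r(t[170:245,320:420])]),np.hstack([r(s[155:230,235:335]),r(s[220:295,300:400])])])[:,:,::-1])
p=body(former_parts()[0],.5611,-.0159,.3472,.04)
cs={n:blob(im[n],'g',{'top':(270,190),'side':(288,197)}[n])[0] for n in im}
for q in(cs,{'top':cs['top']},{'side':cs['side']}): print(fit(q,former_parts(),'g',[.5611,-.0159,.3472],.04))
E
```

```text
t 18.4 pos [ 0.4986 -0.3014  0.077 ] head 25.702649800350198 F [ 0.353  -0.1923  0.0216] open 0.07535050304326185 0.0 j7 -0.3101594320971574
shift [0.002  0.0004 0.077 ] turn [-0.0033 -0.008   0.0456]
(array([ 0.5586, -0.0172,  0.3432]), np.float64(233.9607843137255))
(array([ 0.5594, -0.0179,  0.3197]), np.float64(99.73333333333333))
(array([ 0.5626, -0.0158,  0.3624]), np.float64(114.49803921568628))
```

View pics/k1.png

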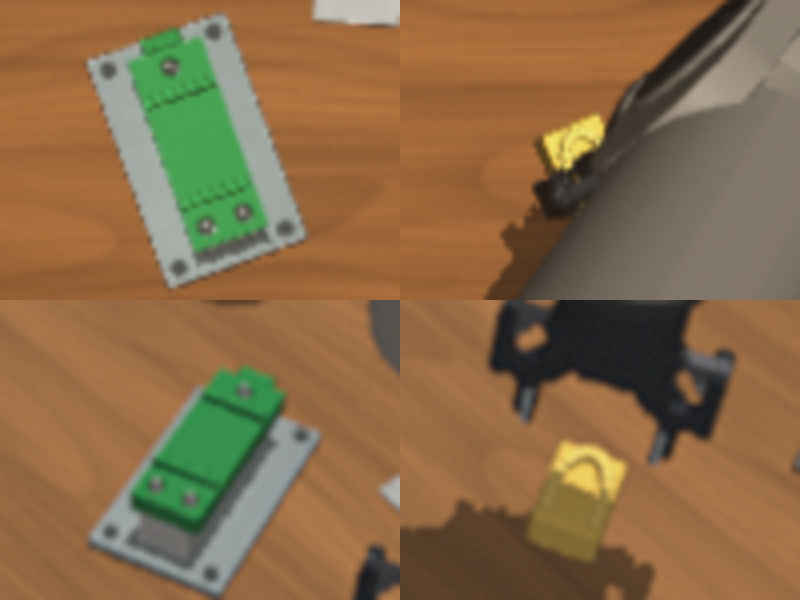

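Top crop: all three studs show in the former's holes at (170,67), (206,226) and (243,212), and the side crop shows it flat on the pedestal. The yellow model is in line between the fingers. Descending.

Request:
carry_out --pt "0.002 0.0004 0.02 0 0 0" --pt "0 0 0.02 0 0 0" --pt "0 0 0.02 0 0 0" --pt "0 0 0.012 0 0 0" --pt "0 0 0.005 0 0 0" --pt "0 0 0 0 0 0"

```text
t: 19.25
position: [0.5009, -0.3007, 0.0009]
eef_rot: [[0.901, 0.433, -0.0], [0.433, -0.901, -0.0], [-0.0, -0.0, -1.0]]
contact_force: [1.7, 0.8, -0.5]
opening: 0.0753
finger_force: 0.0
```

Request:
carry_out --pt "0 0 0 0 0 0" --pt "0 0 0 0 0 0" --pt "0 0 0 0 0 0" --pt "0 0 0 0 0 0" --pt "0 0 0 0 0 0" --pt "0 0 0 0 0 0" --jaw 0.036 --newtons 50

```text
t: 20.0
position: [0.5013, -0.3007, 0.0019]
eef_rot: [[0.901, 0.433, 0.001], [0.433, -0.901, -0.0], [0.001, 0.001, -1.0]]
contact_force: [-1.3, 2.3, 11.1]
opening: 0.0449
finger_force: 49.6
```

Request:
carry_out --pt "0 0 -0.005 0 0 0" --pt "0 0 -0.025 0 0 0" --pt "0 0 -0.04 0 0 0" --pt "0 0 -0.035 0 0 0" --pt "0 0 0 0 0 0"

```text
t: 20.62
position: [0.5022, -0.3011, 0.1085]
eef_rot: [[0.901, 0.433, 0.004], [0.433, -0.901, -0.001], [0.003, 0.003, -1.0]]
contact_force: [0.6, 0.4, -3.6]
opening: 0.0445
finger_force: 51.7
```

```bash
python3 -c "
from h import *
go(.5612,-.0161,.1,np.radians(19.7))"
```

```text
t 20.625 pos [ 0.5022 -0.3011  0.1085] head 25.668967967859658 F [ 0.603   0.408  -3.6065] open 0.04446750122093116 51.65219306945801 j7 -0.3394400242081515
shift [ 0.1766 -0.2314  0.0084] turn [ 0.1506 -0.1845  5.9687]
```

Request:
carry_out --pt "0.022 -0.0289 0 0 0 0" --pt "0.022 -0.0289 0 0 0 0" --pt "0.022 -0.0289 0 0 0 0" --pt "0.022 -0.0289 0 0 0 0" --pt "0.022 -0.0289 0 0 0 0" --pt "0.022 -0.0289 0 0 0 0" --pt "0.022 -0.029 0 0 0 0" --pt "0.022 -0.029 0 0 0 6" --pt "0 0 0 0 0 0" --pt "0 0 0 0 0 0"

```text
t: 21.88
position: [0.5588, -0.0161, 0.1054]
eef_rot: [[0.941, 0.337, -0.001], [0.337, -0.941, -0.001], [-0.001, 0.0, -1.0]]
contact_force: [0.5, -0.7, -1.4]
opening: 0.0451
finger_force: 51.7
```

```bash
python3 -c "
from h import *
go(.5612,-.0161,.08,np.radians(19.7))"
```

```text
t 21.875 pos [ 0.5588 -0.0161  0.1054] head 19.717374433730665 F [ 0.4916 -0.7105 -1.3941] open 0.0450516917525449 51.70838534832001 j7 -0.9626722117333322
shift [0.0023 0.0008 0.0254] turn [0.0121 0.0621 0.0174]
```

Request:
carry_out --pt "0.0023 0.0008 0.01 0 0 0" --pt "0 0 0.01 0 0 0" --pt "0 0 0.008 0 0 0" --pt "0 0 0 0 0 0" --pt "0 0 0 0 0 0"

```text
t: 22.5
position: [0.5619, -0.0159, 0.078]
eef_rot: [[0.942, 0.336, 0.0], [0.336, -0.942, -0.0], [0.0, 0.0, -1.0]]
contact_force: [-0.1, -0.8, -2.8]
opening: 0.0448
finger_force: 51.7
```

```bash
python3 - <<'E'
from h import *
go(.5612,-.0161,.0622,np.radians(19.7))
im=grab_frame('side'); cv2.imwrite('pics/side3.png',im[:,:,::-1])
o=status.get_obs(); p=o['position']
w=body([[-.032,0,0],[-.032,-.023,0],[-.032,.023,0],[-.032,0,.034]],p[0],p[1],np.radians(19.7),p[2]-.0015)
c=im[150:220,250:330].copy(); k=8
c=cv2.resize(c,None,fx=k,fy=k,interpolation=cv2.INTER_CUBIC)
for q in (w2p('side',w)-(250,150)+.5)*k: cv2.drawMarker(c,tuple(int(v) for v in q),(255,0,0),cv2.MARKER_CROSS,14,1)
r=body([[-.035,-.028,.028],[-.035,.028,.028],[-.035,-.028,.02],[-.035,.028,.02],[-.072,-.028,.0],[-.072,.028,0.]],.5626,-.0154,.3472,.04)
for q in (w2p('side',r)-(250,150)+.5)*k: cv2.drawMarker(c,tuple(int(v) for v in q),(0,0,255),cv2.MARKER_CROSS,14,1)
cv2.imwrite('pics/p1.png',c[:,:,::-1])
E
```

```text
t 22.5 pos [ 0.5619 -0.0159  0.078 ] head 19.65441890295529 F [-0.0723 -0.8279 -2.8097] open 0.044781979179130835 51.65205180644989 j7 -0.9325091803759858
shift [-0.0007 -0.      0.0158] turn [ 0.0073 -0.0015 -0.0456]
```

View pics/p1.png

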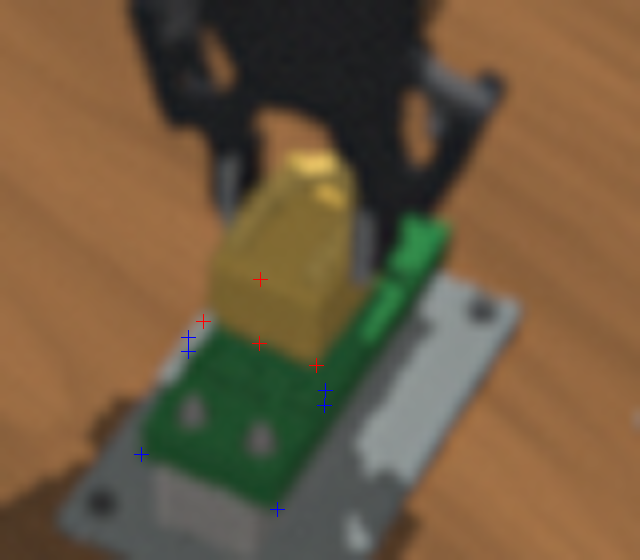

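Picture: the model's lower tail edge runs from about (215,322) to (312,363), within 1 mm of prediction (red). The former's tail corners match (blue). The model is centred to under 1 mm, so I'll lower it.

Request:
carry_out --pt "-0.0003 0 0.004 0 0 0" --pt "0 0 0.004 0 0 0" --pt "0 0 0.003 0 0 0" --pt "0 0 0.002 0 0 0" --pt "0 0 0 0 0 0"

```text
t: 23.18
position: [0.5614, -0.0158, 0.0648]
eef_rot: [[0.942, 0.336, -0.0], [0.336, -0.942, -0.0], [-0.0, 0.0, -1.0]]
contact_force: [0.4, 0.6, -3.5]
opening: 0.0452
finger_force: 51.7
```

Request:
carry_out --pt "0 0 0.001 0 0 0" --pt "0 0 0.0005 0 0 0" --pt "0 0 0 0 0 0"

```text
t: 23.55
position: [0.5615, -0.0158, 0.0634]
eef_rot: [[0.942, 0.337, -0.0], [0.337, -0.942, -0.0], [-0.0, -0.0, -1.0]]
contact_force: [-0.2, 0.6, -2.8]
opening: 0.045
finger_force: 51.7
```

Request:
carry_out --pt "0 0 0.0005 0 0 0" --pt "0 0 0.0005 0 0 0" --pt "0 0 0 0 0 0"

```text
t: 23.92
position: [0.5615, -0.0158, 0.0624]
eef_rot: [[0.942, 0.337, -0.0], [0.337, -0.942, -0.0], [-0.0, 0.0, -1.0]]
contact_force: [0.4, -0.3, -1.9]
opening: 0.0448
finger_force: 51.7
```

Request:
carry_out --pt "0 0 0.0005 0 0 0" --pt "0 0 0 0 0 0"

```text
t: 24.18
position: [0.5615, -0.0158, 0.0619]
eef_rot: [[0.942, 0.337, -0.0], [0.337, -0.942, -0.0], [-0.0, 0.0, -1.0]]
contact_force: [-0.9, 0.6, -1.3]
opening: 0.0447
finger_force: 51.8
```

Request:
carry_out --pt "0 0 0.0005 0 0 0" --pt "0 0 0 0 0 0"

```text
t: 24.42
position: [0.5615, -0.0158, 0.0619]
eef_rot: [[0.942, 0.336, 0.0], [0.336, -0.942, 0.0], [0.0, -0.0, -1.0]]
contact_force: [-4.4, 0.9, 9.8]
opening: 0.0448
finger_force: 53.0
```

Contact at the expected height (base at 60 mm). Releasing gently and retreating.

Request:
carry_out --pt "0 0 -0.0003 0 0 0" --pt "0 0 0 0 0 0" --pt "0 0 0 0 0 0" --pt "0 0 0 0 0 0" --pt "0 0 0 0 0 0" --pt "0 0 0 0 0 0" --jaw 0.072

```text
t: 25.18
position: [0.5615, -0.0158, 0.0617]
eef_rot: [[0.942, 0.337, -0.0], [0.337, -0.942, -0.0], [-0.0, 0.0, -1.0]]
contact_force: [0.6, 0.2, -0.1]
opening: 0.0721
finger_force: 0.0
```

Request:
carry_out --pt "0 0 -0.01 0 0 0" --pt "0 0 -0.03 0 0 0" --pt "0 0 -0.04 0 0 0" --pt "0 0 -0.05 0 0 0" --pt "-0.03 0.04 0 0 0 0" --pt "-0.03 0.04 0 0 0 0" --pt "-0.03 0.04 0 0 0 0" --pt "-0.03 0.04 0 0 0 0" --pt "-0.03 0.04 0 0 0 0" --pt "0 0 0 0 0 0"

```text
t: 26.42
position: [0.4857, -0.2586, 0.1927]
eef_rot: [[0.944, 0.331, 0.001], [0.331, -0.944, -0.001], [0.0, 0.001, -1.0]]
contact_force: [0.7, 1.2, 0.4]
opening: 0.0719
finger_force: 0.0
```

```bash
python3 - <<'E'
from h import *
im={n:grab_frame(n) for n in('top','side')}
r=lambda a:cv2.resize(a,(400,300),interpolation=cv2.INTER_CUBIC)
cv2.imwrite('pics/z1.png',np.hstack([r(im['top'][155:230,220:320]),r(im['side'][145:220,235:335])])[:,:,::-1])
m={n:cv2.morphologyEx(blob(im[n],'y',{'top':(269,190),'side':(289,185)}[n])[0],cv2.MORPH_CLOSE,np.ones((3,3))) for n in im}
for q in(m,{'top':m['top']},{'side':m['side']}): print(fit(q,model_parts(),'y',[.5611,-.0159,.3472],.06))
E
```

```text
(array([ 0.5617, -0.0159,  0.3477]), np.float64(129.76078431372548))
(array([ 0.5617, -0.0162,  0.3055]), np.float64(20.611764705882354))
(array([ 0.5656, -0.013 ,  0.485 ]), np.float64(83.42745098039215))
```

View pics/z1.png

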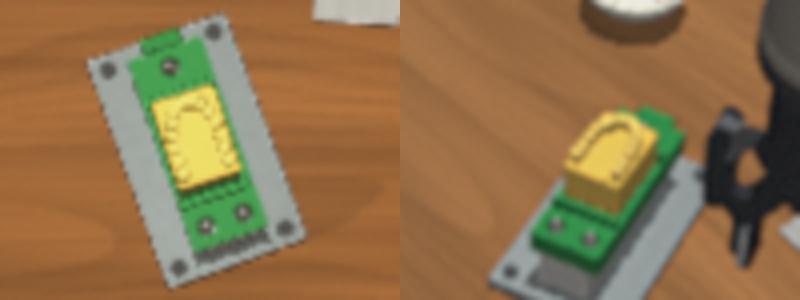

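Picture: the model stands upright between the ribs (top crop, base about (150,98)–(242,190)), with all studs visible. I'll check the centring with a looser mask that includes the shaded face.

```bash
python3 - <<'E'
from h import *
im={n:grab_frame(n) for n in('top','side')}
def L(i,c,lo,hi):
    h=cv2.cvtColor(i,cv2.COLOR_RGB2HSV); m=cv2.inRange(h,lo,hi); w=np.zeros_like(m); x,y=c; w[y-24:y+25,x-24:x+25]=255; m&=w
    n,l,s,_=cv2.connectedComponentsWithStats(m); k=1+np.argmax(s[1:,4]); return cv2.morphologyEx((l==k).astype(np.uint8)*255,cv2.MORPH_CLOSE,np.ones((3,3)))
m={n:L(im[n],c,(20,90,40),(38,255,255)) for n,c in(('top',(269,190)),('side',(389-100,185)))}
for n in m: print(n,cv2.boundingRect(m[n]),fit({n:m[n]},model_parts(),'y',[.5611,-.0159,.3472],.06,span=(.005,.005,.03)))
# rib gaps in the top image along former axis: profile of hue/brightness
for a in np.arange(-.046,.0461,.002):
    z=.06 if abs(a)<.034 else .068
    q=w2p('top',body([[a,b,z-.04] for b in(-.015,0,.015)],.56,-.0166,.3402,.04)).astype(np.float32)
    print(round(a*1e3),[cv2.getRectSubPix(im['top'],(1,1),tuple(map(float,v)))[0,0].tolist() for v in q])
E
```

```text
top (258, 176, 22, 27) (array([ 0.5603, -0.0168,  0.307 ]), np.float64(9.419607843137255))
side (276, 171, 24, 28) (array([ 0.5644, -0.0146,  0.363 ]), np.float64(39.1764705882353))
-46 [[67, 150, 76], [69, 152, 77], [70, 154, 79]]
-44 [[62, 138, 69], [61, 128, 65], [65, 139, 71]]
-42 [[63, 142, 70], [62, 132, 67], [66, 144, 73]]
-40 [[67, 152, 77], [65, 143, 72], [67, 150, 76]]
-38 [[61, 128, 64], [63, 133, 68], [66, 149, 75]]
-36 [[58, 101, 50], [60, 111, 57], [59, 121, 60]]
-34 [[66, 91, 45], [60, 93, 47], [57, 100, 50]]
-32 [[102, 99, 46], [88, 91, 43], [80, 90, 43]]
-30 [[166, 138, 58], [135, 114, 50], [131, 114, 51]]
-28 [[209, 182, 81], [204, 174, 77], [199, 165, 70]]
-26 [[222, 196, 89], [229, 205, 93], [211, 181, 80]]
-24 [[210, 184, 84], [237, 220, 102], [210, 183, 84]]
-22 [[220, 200, 97], [238, 222, 104], [213, 188, 90]]
-20 [[227, 212, 105], [238, 222, 104], [225, 209, 103]]
-18 [[232, 219, 108], [238, 222, 104], [233, 220, 111]]
-16 [[229, 210, 100], [238, 223, 104], [233, 219, 110]]
-14 [[231, 212, 101], [238, 223, 105], [228, 209, 103]]
-12 [[231, 216, 106], [238, 223
[... 854 characters left out ...]
235, 219, 102], [223, 198, 93]]
22 [[224, 203, 99], [221, 200, 93], [228, 206, 96]]
24 [[221, 201, 98], [199, 173, 79], [233, 213, 100]]
26 [[223, 204, 98], [215, 192, 92], [233, 214, 100]]
28 [[221, 200, 94], [229, 213, 106], [235, 219, 103]]
30 [[228, 209, 98], [236, 226, 115], [237, 220, 104]]
32 [[224, 206, 95], [228, 217, 108], [236, 218, 102]]
34 [[171, 180, 83], [170, 181, 88], [201, 194, 89]]
36 [[115, 162, 79], [118, 166, 82], [146, 177, 85]]
38 [[83, 156, 79], [81, 164, 85], [96, 167, 84]]
40 [[71, 154, 79], [73, 160, 82], [77, 161, 82]]
42 [[70, 156, 81], [71, 159, 81], [72, 160, 82]]
44 [[71, 159, 82], [71, 159, 82], [72, 161, 83]]
46 [[71, 160, 83], [69, 148, 77], [71, 160, 82]]
```

```bash
python3 -c "
from plant import bot
print(bot.finish_job())"
```

```text
the job is handed in; nothing more can be done
None
```

The job is handed in: the middle-sized green former is fully home on all three studs, and the yellow model stands teeth up between the ribs, about 1 mm from centre by the cameras, with the robot clear and about 27 s used (the judge returned no verdict).

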